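Plug in the tension cartridge and start its bolt

TASK

Plug the blue tension cartridge fully home into the socket of the finger exerciser, white stripe to white stripe. Then turn its black bolt backward (counter-clockwise from above) until it drops into the thread, and from there forward (clockwise) one full turn so that it is started but not tightened; finish still gripping the knob of the bolt. Leave the cup, the case, the massager and the ring where they are.

Things in the scene. Friction and masses are not known exactly. Their poses are not given: they have to be found in the camera images.
- cartridge_center (a point): centre of the loose blue cartridge housing, 54 (its x) x 42 (its y) x 54 mm (z up), hollow below, standing upright; this point is half-way up (27 mm over the underside). Grip it across its 42 mm sides near the top: only its lowest 18 mm go into the socket. A white stripe runs down its -x side and onto its top. About 0.3 to 0.45 kg with the bolt. The bolt's knob stands on its top and is free to rise up to 18 mm while the cartridge is plugged in.
- cartridge_key (a point): point on the cartridge's white-striped -x side, half-way up, 27 mm from its centre.
- knob_center (a point): centre of the bolt's black round knob, 36 mm across and 18 mm high, on the cartridge's upright axis, with a white line from its centre to its rim. As the cartridge stands loose the knob lies on the housing's top (this point 63 mm over the cartridge's underside). It may be gripped across any diameter from above.
- bolt_turn (a joint): turn of the bolt in the cartridge, rad, positive counter-clockwise from above (backward). 0 = the knob's white line points at the white stripe on the housing's top; starts between -1.5 and -0.5. With the cartridge plugged in, the thread of the boss begins at 0: turned backward to a little past 0 (by 0.4 at most), the bolt drops. Turned forward without that drop it jams near -1.65. Light friction, 0.01 N m; right-hand thread, 6 mm a turn.
- bolt (a joint): height of the bolt in the cartridge, m: 0 = knob on the housing's top (loose, or tightened). With the cartridge plugged in, the bolt first rides on the thread's end at about 0.012 to 0.014, drops by its own weight (0.8 N) to about 0.008 (only if the grip lets it slide: open the fingers, or lower them), and is at about 0.002 after the full turn forward (once started, the thread leaves it about 2 mm of play upward); the tightened end comes at about -8.2 rad.
- exerciser: chrome and black finger exerciser, fixed; origin on the bench under the centre of the socket. Socket block 100 (x) x 94 (y) mm, its top 24 mm high, carrying on its +x side four finger pistons 50 mm high, 76 mm from the socket's centre. A white stripe edged in blue on its -x side and on the top shows which way the cartridge's stripe must face: cartridge x along exerciser x.
- socket_mouth (a point): centre of the socket's mouth on the exerciser's top, 24 mm over the bench: a hole 55.5 (x) x 43.5 (y) mm with a 3 mm chamfer, 18 mm deep (its floor is 6 mm over the bench, so a cartridge fully home has its centre 33 mm over the bench). Inside stands the brass threaded boss, 29 mm across, reaching 10 mm above the mouth; it fits into the hollow cartridge.
- cup_mid (a point): steel cup, 74 mm across, 85 mm high; point half-way up. Bystander.
- case_center (a point): clear plastic case with sliding lid, 100 x 70 x 31 mm; point half-way up. Bystander.
- massager_center (a point): wooden massager on four balls, 100 x 55 x 46 mm; point half-way up. Bystander.
- ring_center (a point): red silicone ring, 70 mm across, 14 mm high; point half-way up. Bystander.
Not all that is in view belongs to the job. What is meant by the part that bears cartridge_center is not turquoise, and is the smaller of those in its own colour.

How it is judged:
On the way, in this order (a step that is already met when the one before it is completed fails the run):
1. cartridge fully home in the socket, the right way round, its bolt riding on the end of the thread (z of cartridge_center in the frame of exerciser below 0.0355 m and horizontal distance between cartridge_center and exerciser below 0.003 m and x of cartridge_key in the frame of exerciser below -0.022 m and value of joint bolt above 0.0105 m and value of joint bolt_turn below 0 rad), for 0.2 s.
2. bolt turned backward past the thread's start and dropped (value of joint bolt between 0.006 and 0.0105 m and value of joint bolt_turn above -0.1 rad), for 0.1 s.
At the end, for the whole second after the job is handed in: The cartridge is fully home in the socket (within 2.5 mm of the floor, 3 mm of centre, stripe to stripe); the bolt stands one turn forward of the thread's start, give or take an eighth of a turn, its knob 0.5 to 5.5 mm above the housing, not turning, and the fingers grip it with more than 1.5 N (z of cartridge_center in the frame of exerciser below 0.0355 m and horizontal distance between cartridge_center and exerciser below 0.003 m and x of cartridge_key in the frame of exerciser below -0.022 m and value of joint bolt_turn between -7.07 and -5.5 rad and value of joint bolt between 0.0005 and 0.0055 m and velocity of joint bolt_turn between -0.2 and 0.2 rad/s and contact force between the fingers and bolt above 1.5 N); the arm keeps its last pose, push and grip.
It fails at once if the bolt is tightened (more than about 1.2 turns forward of the thread's start) (value of joint bolt_turn below -7.6 rad).
It fails at once if a bystander is pushed more than 30 mm (distance of any of cup_mid, case_center, massager_center, ring_center from where it was at the start of the episode above 0.03 m).
It also fails if it takes over 72 s, if anything falls off the work surface, if the arm or the gripper's body presses on something with over 40 N, if the wrist force passes 120 N, or if a joint passes its speed limit or range.

ROBOT

A 6-joint arm with a two-finger parallel gripper is mounted at the origin on the work surface. World frame = base frame: x ahead of the robot, y to its left, z up, the work surface at z = 0. Lengths are in m, angles in rad, forces in N, time in s.
With the tool pointing down it reaches from about 0.375 to 0.9 m from the base axis. Payload 3.1 kg.
Tool frame: the origin (TCP) lies between the finger pads; the fingertips stand 11 mm ahead of it and the grasp point (between the pads) lies 8 mm behind it; z points along the fingers, y is the direction in which the jaws open and shut (so a half turn about z gives the same grasp; the last joint's range is limited). The gripper opens to 85 mm and grips with 20 to 120 N. Pads are 22 mm wide; open, the fingers measure 114 mm over their backs; the gripper's body (76 mm by 85 mm) begins 54 mm behind the grasp point. The pads swing forward as they close: fully open they stand 13 mm farther back than shut.
Start: joints at [-1.514, 0.527, 1.433, -0, 1.181, -0.178], TCP at [0.145, -0.608, 0.242] pointing down, gripper open.
Joint ranges: [-3.08, 3.08], [-0.75, 2.2], [0.22, 2.44], [-1.43, 4.57], [0, 2.65], [-2.85, 2.85]. Speed limits (rad/s): [2.79, 2.79, 3.14, 3.14, 3.14, 3.14].

INTERFACE

Orientations are given as a unit quaternion [x, y, z, w].
In Python, from station import manip gives the robot as it stands. The module is installed in compiled form; this text tells all that it offers.
- The arm moves only by the tool arm_command, never from a script. Its argument "rows" is a list of rows, each a list of 3 entries, a list of its own where there are three numbers: the shift along the world's x, y, z in mm, then the turn about the world's z in rad, then the closure, from -1 (fully open) to 1 (shut), so that 0 is half open. A call has 1 to 12 rows; each row shifts and turns the commanded pose from where the row before left it; what a row does not reach is not made up. A row lasts 1/8 s, in which the tool goes at most 62.5 mm and 10.7 degrees, less where a joint would pass 70% of its speed; a pose out of reach is approached as far as the arm can. A call with a gripper value outside its range is refused whole. The fingers move at their own pace and stop on an object; "squeeze" is the grip in N (left out, the last holds). Time passes only in rows, so rows that do not move let the fingers close. It gives the time, the measured TCP pose, the force and the opening at its end, in the units of the state.
- manip.sense(): the state, without advancing time (a new reading comes with each control period).
- manip.snapshot(name): name is "scene" or "side" or "wrist"; returns the picture (400x640x3 uint8, blue, green, red); there is no depth.
- manip.get_calibration(name): a dict with "fovy" (degrees; the focal length in pixels is half the picture's height over the tangent of half this angle, whatever the lens; pixels are square), "cx", "cy" (the principal point, pixels), "R" (3x3) and "t" (3): a world point X has camera coordinates R X + t. Camera axes: x right, y down, z forward; pixel columns grow to the right and rows downward; lengths in m; the calibration is good to about 2 mm. The wrist camera is an equidistant fisheye: a pixel r from the principal point sees the ray r / f radians off the axis. A picture is of the moment at which its call begins: read the wrist's pose just before it. get_calibration takes no time and is no camera call; for the wrist camera it gives the pose at the moment of the call.
- manip.sign_off(): hands the job in, once; it reports no verdict.
The state is a dict: "t": time; "q": joint angles; "qd": joint speeds; "tau": joint torques, N m; "tcp_pos": TCP position; "tool_rot": TCP orientation; "force": force on the tool from outside, world axes, zero at the start; "ft_torque": the same for the moment, N m; "finger_gap": opening from 0.0 (shut) to 1.0 (fully open).
Only numpy, scipy, OpenCV 4.12 (cv2) and the standard library are available. Lean on these libraries where they do the work, as an engineer would, in place of code of your own. Each camera call takes 0.05 s, during which the arm holds its last target.

## Working session

There is one attempt and no reset: what is moved stays moved. The work goes in short steps, Python scripts to look and compute and a tool call to move; the robot and the scene stay as the last step left them, time stands still between calls to the robot, and variables do not carry over. Pictures are saved under pics/ and viewed, and the job is handed in when it is done.

Besides the shell and the picture viewer there is one more tool, called in YAML: its name, and indented under it one key for each argument. arm_command: Moves the arm, as the interface text tells. Its arguments: {"type":"object","properties":{"rows":{"type":"array","items":{"type":"array"}},"squeeze":{"type":"number"}},"required":["rows"]}

```bash
mkdir -p pics; cat > h.py <<'E'
import numpy as np, cv2
from station import manip
def K(c,h=400):
    return (h/2)/np.tan(np.radians(c["fovy"])/2)
def ray(c,u,v,fish=False):
    f=K(c);R=np.array(c["R"]);t=np.array(c["t"])
    x,y=u-c["cx"],v-c["cy"]
    if fish:
        r=np.hypot(x,y);th=r/f
        d=np.array([x/r*np.sin(th),y/r*np.sin(th),np.cos(th)]) if r>0 else np.array([0,0,1.])
    else: d=np.array([x/f,y/f,1.])
    return -R.T@t, R.T@d
def atz(c,u,v,z,fish=False):
    o,d=ray(c,u,v,fish); return o+d*(z-o[2])/d[2]
def proj(c,X,fish=False):
    p=np.array(c["R"])@np.array(X)+np.array(c["t"]);f=K(c)
    if fish:
        r=np.hypot(p[0],p[1]);th=np.arctan2(r,p[2]);return c["cx"]+f*th*p[0]/r,c["cy"]+f*th*p[1]/r
    return c["cx"]+f*p[0]/p[2],c["cy"]+f*p[1]/p[2]
E
python3 - <<'E'
from h import *
s=manip.sense();print(s)
for n in("scene","side","wrist"):
    c=manip.get_calibration(n);print(n,c)
    cv2.imwrite(f"pics/{n}0.png",manip.snapshot(n))
E
```

```text
{'t': 0.0, 'q': array([-1.51445755e+00,  5.28458759e-01,  1.43391745e+00,  6.23036868e-06,
        1.18140236e+00, -1.78480892e-01]), 'qd': array([ 0.00103415,  0.00111697, -0.00232628, -0.0009697 ,  0.00093519,
        0.00101112]), 'tau': array([-1.15750994e-03, -4.42349374e+01, -1.78025490e+01, -2.80036629e-04,
        8.49187811e-03, -1.35878705e-05]), 'tcp_pos': array([ 0.14541905, -0.60712667,  0.24133333]), 'tool_rot': array([ 9.93114925e-01,  1.17139024e-01,  6.95818865e-05, -1.09074392e-03]), 'force': array([-0.00844017, -0.57994203, -0.61837398]), 'ft_torque': array([ 0.01668607, -0.01395071, -0.00091252]), 'finger_gap': 1.000274935557467}
scene {'fovy': 47.853213191049534, 'cx': 320.76556173544196, 'cy': 197.52162867234182, 'R': array([[-0.90912874,  0.41632978,  0.01242752],
       [ 0.28939618,  0.65284316, -0.70003261],
       [-0.29955764, -0.63282329, -0.71400273]]), 't': array([ 0.52817178, -0.12699173,  1.19671976])}
side {'fovy': 55.85323349298888, 'cx': 322.13800098070544, 'cy': 201.5287320915351, 'R': array([[-0.90429259, -0.4264985 , -0.01881311],
       [-0.24344092,  0.55135931, -0.79795954],
       [ 0.35070133, -0.71700902, -0.60241733]]), 't': array([0.52258495, 0.18866624, 0.74492306])}
wrist {'fovy': 65.70646984690485, 'cx': 315.99148585573533, 'cy': 201.45617411469655, 'R': array([[ 0.23353501, -0.97234556, -0.00234671],
       [-0.93165409, -0.22445145,  0.285731  ],
       [-0.27835599, -0.06454187, -0.95830699]]), 't': array([-0.62475021, -0.03742627,  0.38027696])}
```

View pics/scene0.png

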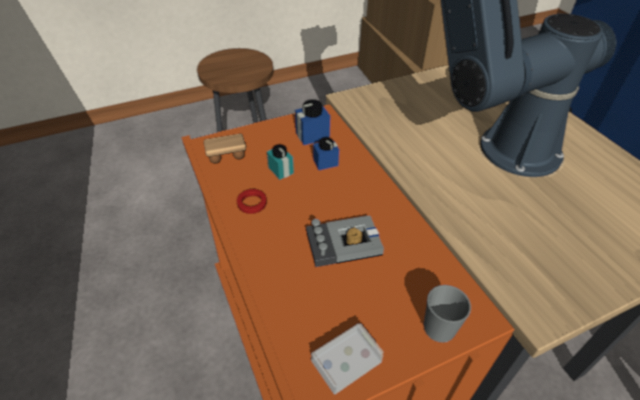

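View pics/side0.png

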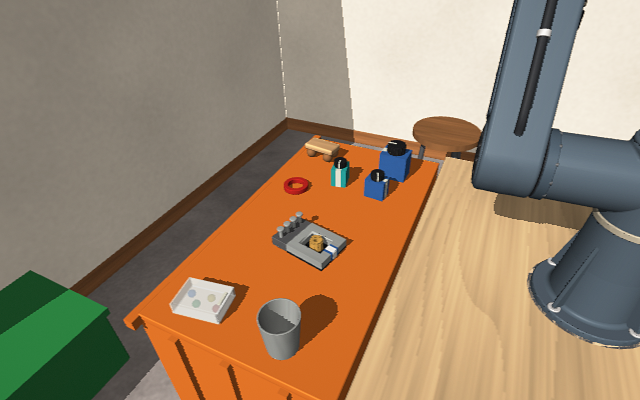

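View pics/wrist0.png

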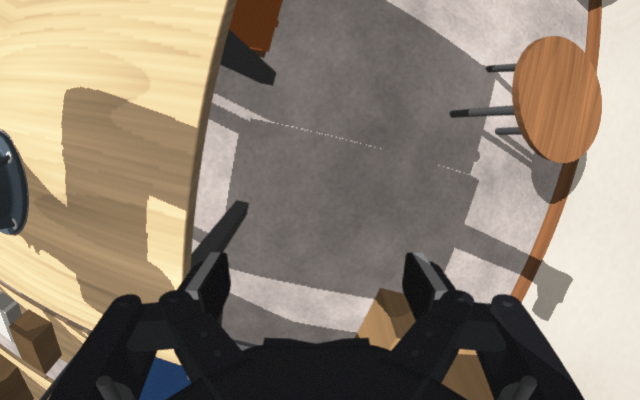

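Candidates in the scene view are a turquoise housing at (281,160), a large blue one at (312,122) and a small blue one at (325,152). The smaller blue at (325,152) fits the description: not turquoise, and the smaller of its colour. I'll confirm that in crops.

```bash
python3 - <<'E'
from h import *
a=cv2.imread("pics/scene0.png");b=cv2.imread("pics/side0.png")
x=cv2.resize(a[85:185,255:355],(400,400),interpolation=cv2.INTER_CUBIC)
y=cv2.resize(b[130:210,330:430],(400,320),interpolation=cv2.INTER_CUBIC)
y=cv2.copyMakeBorder(y,0,80,0,0,cv2.BORDER_CONSTANT)
cv2.imwrite("pics/crop1.png",np.hstack([x,y]))
x=cv2.resize(a[205:275,300:400],(400,280),interpolation=cv2.INTER_CUBIC)
y=cv2.resize(b[205:275,265:365],(400,280),interpolation=cv2.INTER_CUBIC)
cv2.imwrite("pics/crop2.png",np.hstack([x,y]))
c=manip.get_calibration("scene");d=manip.get_calibration("side")
print("knob small",atz(c,325,146,.072),atz(d,377,174,.072))
print("socket",atz(c,356,237,.024),atz(d,318,243,.024))
for n,u,v in(("big",312,105),("turq",281,150)):print(n,atz(c,u,v,.07))
E
```

```text
knob small [ 0.50564314 -0.14217222  0.072     ] [ 0.48998359 -0.15159686  0.072     ]
socket [0.54768083 0.10481487 0.024     ] [0.54040866 0.10022855 0.024     ]
big [ 0.46328906 -0.31545968  0.07      ]
turq [ 0.60696301 -0.17297572  0.07      ]
```

View pics/crop1.png

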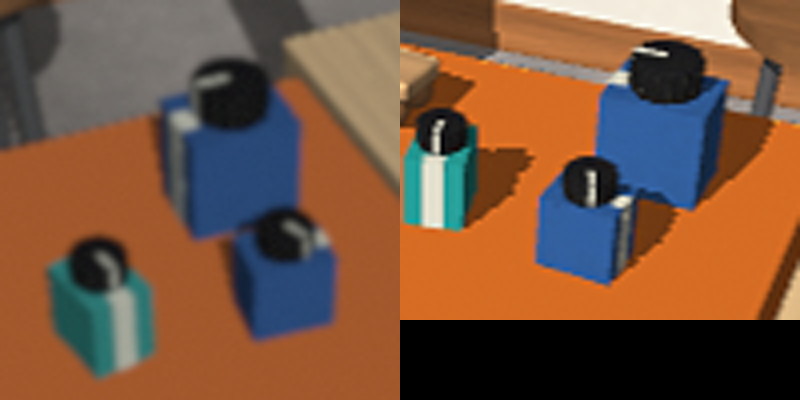

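View pics/crop2.png

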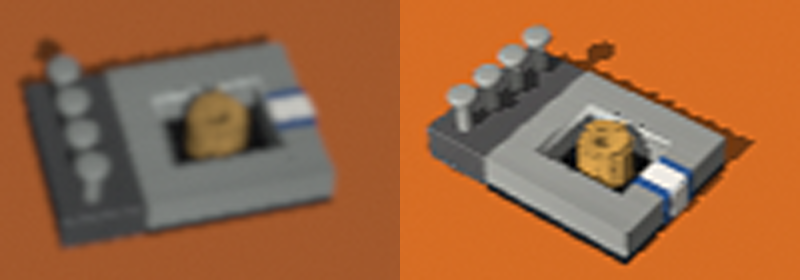

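The crops confirm it. The small blue housing at scene (325,152) and side (377,185) is about half the bulk of the large blue one, and its white stripe faces the robot side (−x). The exerciser's stripe at scene (373,232) also faces the robot. I'll go above the cartridge for a wrist view.

arm_command:
  rows:
    - [[30,40,0],0,-1]
    - [[30,40,0],0,-1]
    - [[30,40,0],0,-1]
    - [[30,40,0],0,-1]
    - [[30,40,0],0,-1]
    - [[30,40,0],0,-1]
    - [[30,40,0],0,-1]
    - [[30,40,0],0,-1]
    - [[30,40,0],0,-1]
    - [[30,40,0],0,-1]
    - [[0,0,0],0,-1]

```text
t: 1.52
tcp_pos: [0.4466, -0.205, 0.2422]
tool_rot: [0.993, 0.12, -0.0, -0.0]
force: [0.7, -0.7, -0.4]
finger_gap: 0.996
```

```bash
python3 - <<'E'
from h import *
import json
s=manip.sense();print(s['t'],s['q'].round(3),s['tcp_pos'],s['tool_rot'].round(4))
c=manip.get_calibration("wrist");cv2.imwrite("pics/wrist1.png",manip.snapshot("wrist"))
print(-np.array(c["R"]).T@c["t"], c["R"][2])
json.dump({k:np.array(v).tolist() for k,v in c.items()},open("w1.json","w"))
E
```

```text
1.525 [-6.590e-01  3.490e-01  1.760e+00  1.000e-03  1.033e+00  6.720e-01] [ 0.44655251 -0.205003    0.24216285] [ 9.928e-01  1.198e-01 -0.000e+00 -4.000e-04]
[ 0.51795255 -0.1885757   0.3743582 ] [-0.27802555 -0.06718113 -0.95822152]
```

View pics/wrist1.png

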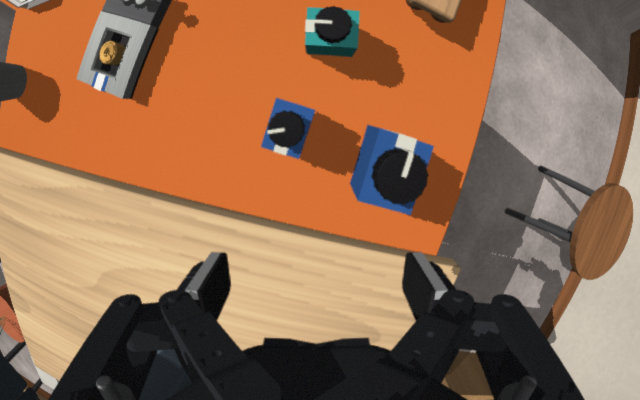

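The wrist view shows the target cartridge at (287,128) with its stripe toward the robot, the large blue one at (398,172) to its right, the turquoise one at (332,30), and the exerciser at (115,45). Next I'll rectify this onto horizontal planes to measure.

```bash
cat >> h.py <<'E'
def rect(img,c,x0,x1,y0,y1,z,s):
    # output: row down = -x, col right = -y ; s m/px
    xs=np.arange(x1,x0,-s);ys=np.arange(y1,y0,-s)
    X,Y=np.meshgrid(xs,ys,indexing='ij')
    P=np.stack([X,Y,np.full_like(X,z)],-1)@np.array(c["R"]).T+np.array(c["t"])
    r=np.hypot(P[...,0],P[...,1]);th=np.arctan2(r,P[...,2]);f=K(c)
    mu=(c["cx"]+f*th*P[...,0]/r).astype(np.float32);mv=(c["cy"]+f*th*P[...,1]/r).astype(np.float32)
    return cv2.remap(img,mu,mv,cv2.INTER_CUBIC)
def grid(im,x1,y1,s,st=.02,up=1):
    im=cv2.resize(im,None,fx=up,fy=up,interpolation=cv2.INTER_CUBIC) if up!=1 else im
    k=s/up
    for v in np.arange(-1,1.2,st):
        r=int(round((x1-v)/k));q=int(round((y1-v)/k))
        if 0<=r<im.shape[0]: cv2.line(im,(0,r),(6,r),(255,255,255),1);cv2.putText(im,f"{v*1000:.0f}",(8,r+4),0,.35,(255,255,255),1)
        if 0<=q<im.shape[1]: cv2.line(im,(q,0),(q,6),(255,255,255),1);cv2.putText(im,f"{v*1000:.0f}",(q-10,18),0,.35,(255,255,255),1)
    return im
E
python3 - <<'E'
from h import *
import json
c=json.load(open("w1.json"));i=cv2.imread("pics/wrist1.png")
a=rect(i,c,.42,.56,-.30,-.09,.054,.0004)
a=grid(a,.56,-.09,.0004)
cv2.imwrite("pics/r1.png",a)
b=rect(i,c,.46,.66,.0,.19,.024,.0005)
cv2.imwrite("pics/r2.png",grid(b,.66,.19,.0005))
print(a.shape,b.shape)
E
```

```text
(351, 525, 3) (400, 380, 3)
```

View pics/r1.png

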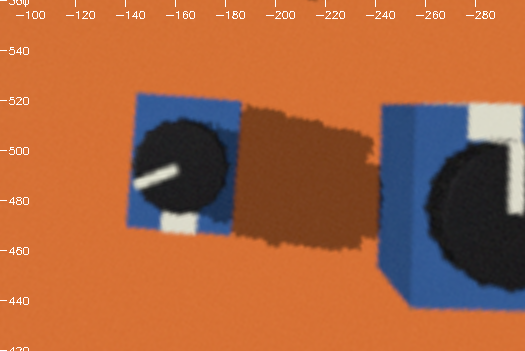

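View pics/r2.png

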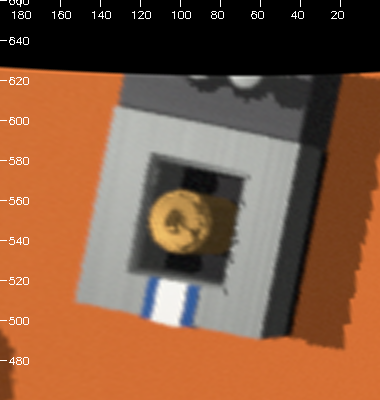

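Measured in the rectified plane: the cartridge centre is about (0.4944, −0.1637) with yaw −0.067 and size 53.7×42.5 mm, so it is the right one, and bolt_turn is about −1.1. The socket centre is about (0.5486, 0.0954) with yaw −0.215. I'll go over the cartridge now.

arm_command:
  rows:
    - [[12,10,-20],-0.1,-1]
    - [[12,10,-30],-0.1,-1]
    - [[12,11,-30],-0.1,-1]
    - [[12,10,-30],0,-0.6]
    - [[0,0,0],0,-0.6]
    - [[0,0,0],0,-0.6]

```text
t: 2.33
tcp_pos: [0.4932, -0.1681, 0.1329]
tool_rot: [0.999, -0.033, 0.0, 0.0]
force: [0.4, 0.4, 0.4]
finger_gap: 0.797
```

```bash
python3 - <<'E'
from h import *
import json
s=manip.sense();print(s['t'],s['q'].round(3),s['tcp_pos'],s['tool_rot'].round(4),s['force'],s['finger_gap'])
q=s['tool_rot'];print('yang',2*np.arctan2(q[1],q[0])-np.pi/2)
c=manip.get_calibration("wrist");i=manip.snapshot("wrist");cv2.imwrite("pics/wrist2.png",i)
a=rect(i,c,.42,.56,-.26,-.07,.054,.0004)
cv2.imwrite("pics/r3.png",grid(a,.56,-.07,.0004))
E
```

```text
2.325 [-0.543  0.554  1.793 -0.     0.795  1.094] [ 0.49322906 -0.16807683  0.13292568] [ 9.995e-01 -3.310e-02  2.000e-04  3.000e-04] [0.41011142 0.37092025 0.39223777] 0.7970566128325195
yang -1.6370393442862314
```

View pics/wrist2.png

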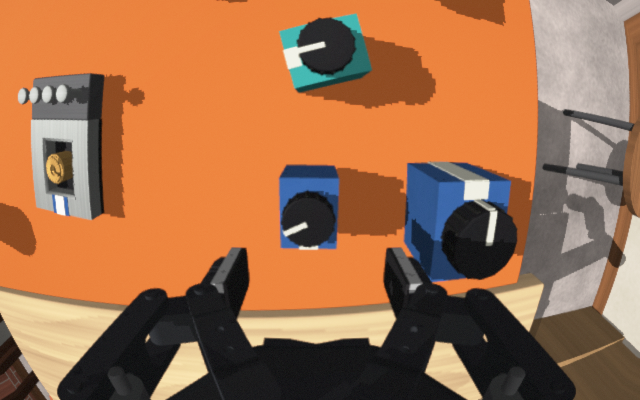

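View pics/r3.png

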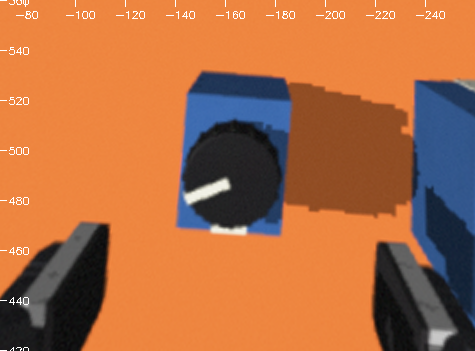

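The top is at (230,164) in the rectified picture, so the centre is again (0.4943, −0.1637); the tool must go +1, +4.4 mm. Descending to grip.

arm_command:
  rows:
    - [[1,4.4,-30],0,-0.6]
    - [[0,0,-30],0,-0.6]
    - [[0,0,-27],0,-0.6]
    - [[0,0,-10],0,-0.6]
    - [[0,0,0],0,-0.6]
    - [[0,0,0],0,0.0]
    - [[0,0,0],0,1]
    - [[0,0,0],0,1]
    - [[0,0,0],0,1]
    - [[0,0,0],0,1]
  squeeze: 40

```text
t: 3.62
tcp_pos: [0.4952, -0.1628, 0.0367]
tool_rot: [0.999, -0.033, 0.001, 0.001]
force: [-0.8, 0.9, 6.3]
finger_gap: 0.486
```

```bash
python3 - <<'E'
from h import *
s=manip.sense();print(s['t'],s['q'].round(3),s['tcp_pos'],s['force'],s['finger_gap'])
cv2.imwrite("pics/wrist3.png",manip.snapshot("wrist"))
E
```

```text
3.625 [-0.532  0.728  1.838  0.     0.573  1.104] [ 0.49520447 -0.16283411  0.03670273] [-0.78710564  0.86700592  6.32123746] 0.48581564314641634
```

View pics/wrist3.png

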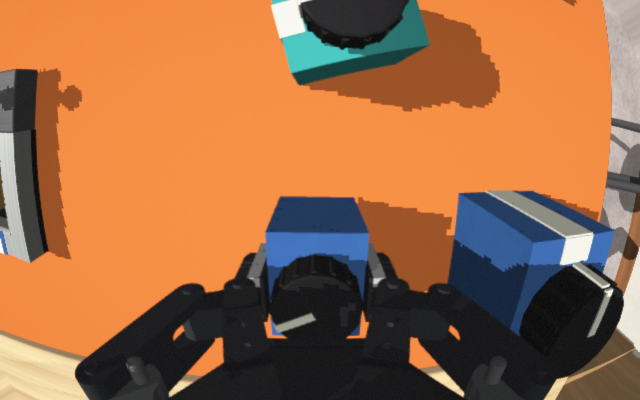

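Gripped: the gap of 0.486 is about 41 mm, with the cartridge square between the pads. I'll lift and go to a look-out short of the socket.

arm_command:
  rows:
    - [[0,0,15],0,1]
    - [[0,0,35],0,1]
    - [[0,25,35],0,1]
    - [[-5,40,35],-0.05,1]
    - [[-5,45,20],-0.1,1]
    - [[-5,45,0],0,1]
    - [[-5,45,0],0,1]
    - [[-5,40,0],0,1]
    - [[0,18,0],0,1]
    - [[0,0,0],0,1]
    - [[0,0,0],0,1]

```text
t: 5.05
tcp_pos: [0.4693, 0.0952, 0.1756]
tool_rot: [0.994, -0.107, 0.0, 0.0]
force: [-0.3, -0.2, -3.4]
finger_gap: 0.483
```

```bash
python3 - <<'E'
from h import *
s=manip.sense();print(s['t'],s['q'].round(3),s['tcp_pos'],s['force'],s['finger_gap'])
q=s['tool_rot'];print('yang',2*np.arctan2(q[1],q[0])-np.pi/2,q)
c=manip.get_calibration("wrist");i=manip.snapshot("wrist");cv2.imwrite("pics/wrist4.png",i)
a=rect(i,c,.46,.66,.0,.19,.024,.0004)
cv2.imwrite("pics/r4.png",grid(a,.66,.19,.0004))
E
```

```text
5.05 [-0.034  0.437  1.861 -0.     0.844  1.753] [0.46927751 0.09521104 0.17557483] [-0.29393435 -0.24417461 -3.35770647] 0.48267296411384525
yang -1.785772102726145 [ 9.94228719e-01 -1.07281026e-01  5.80966972e-05  1.81972706e-04]
```

View pics/wrist4.png

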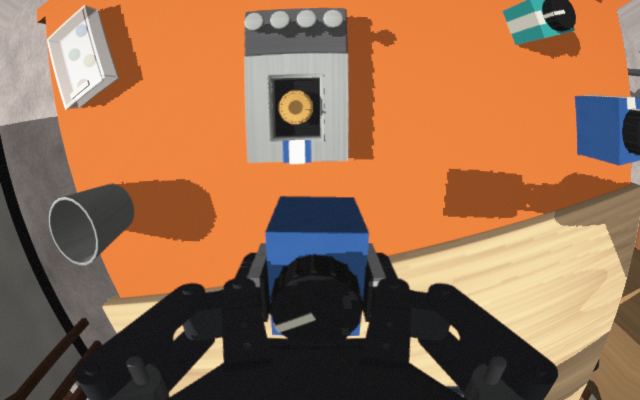

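View pics/r4.png

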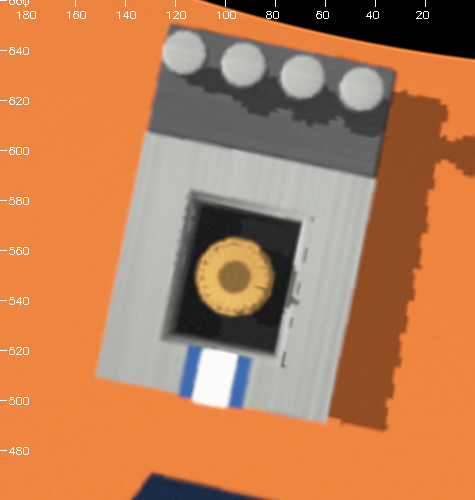

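The rectified view gives the block's corners as (147,132), (376,178), (96,375) and (327,423). That puts the socket centre at (0.549, 0.0955) with yaw about −0.20. I'll go over the mouth and lower to just above it.

arm_command:
  rows:
    - [[30,0,0],0,1]
    - [[30,1,0],0.01,1]
    - [[21,0,-20],0,1]
    - [[0,0,-30],0,1]
    - [[0,0,-30],0,1]
    - [[0,0,-25],0,1]
    - [[0,0,0],0,1]
    - [[0,0,0],0,1]

```text
t: 6.1
tcp_pos: [0.5512, 0.0959, 0.0709]
tool_rot: [0.995, -0.103, 0.001, -0.0]
force: [-0.1, 0.2, -3.5]
finger_gap: 0.483
```

```bash
python3 - <<'E'
from h import *
s=manip.sense();print(s['t'],s['q'].round(3),s['tcp_pos'],s['force'],s['ft_torque'],s['finger_gap'])
q=s['tool_rot'];print('yang',2*np.arctan2(q[1],q[0])-np.pi/2)
i=manip.snapshot("wrist");cv2.imwrite("pics/wrist5.png",i)
a=manip.snapshot("scene")[190:280,290:400];b=manip.snapshot("side")[180:270,265:375]
cv2.imwrite("pics/c5.png",np.hstack([cv2.resize(k,(400,327),interpolation=cv2.INTER_CUBIC) for k in(a,b)]))
E
```

```text
6.1 [-0.027  0.693  1.729 -0.     0.718  1.75 ] [0.55117203 0.09590318 0.07094906] [-0.10938788  0.19491524 -3.5380774 ] [ 0.04149348 -0.00676535  0.00538082] 0.48304800345125903
yang -1.7769940270079072
```

View pics/wrist5.png

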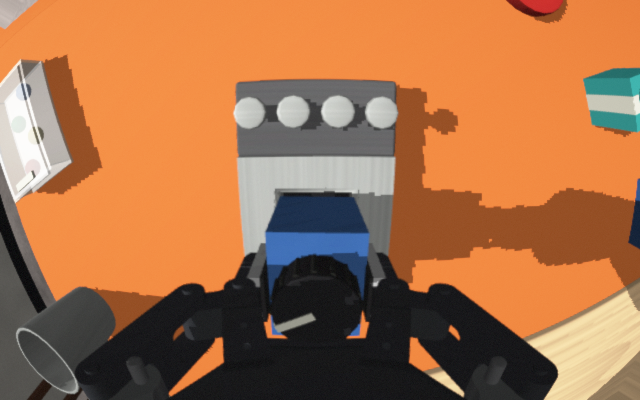

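View pics/c5.png

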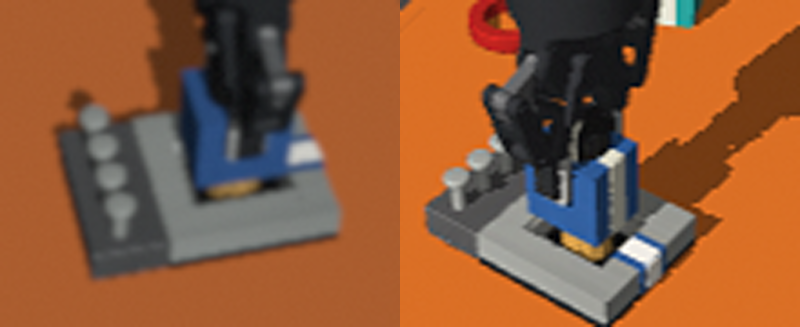

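Aligned: in the wrist view the cartridge's lower front edge (278–358) sits over the mouth's back edge (275–358), and in the side view the stripes line up. Lowering in.

arm_command:
  rows:
    - [[-1,0,-6],0,1]
    - [[0,0,-5],0,1]
    - [[0,0,-4],0,1]
    - [[0,0,-3],0,1]
    - [[0,0,0],0,1]

```text
t: 6.88
tcp_pos: [0.5494, 0.0966, 0.052]
tool_rot: [0.995, -0.102, -0.0, -0.0]
force: [0.1, -0.1, -3.4]
finger_gap: 0.484
```

Entering freely with no contact force.

arm_command:
  rows:
    - [[0,0,-3],0,1]
    - [[0,0,-3],0,1]
    - [[0,0,-3],0,1]
    - [[0,0,-1],0,1]
    - [[0,0,0],0,1]

```text
t: 7.5
tcp_pos: [0.5494, 0.0966, 0.0428]
tool_rot: [0.995, -0.102, 0.0, 0.0]
force: [-1.6, 0.4, 2.6]
finger_gap: 0.483
```

arm_command:
  rows:
    - [[0,0,-1],0,1]
    - [[0,0,-1],0,1]
    - [[0,0,0],0,1]

```text
t: 7.88
tcp_pos: [0.5493, 0.0966, 0.0427]
tool_rot: [0.995, -0.102, 0.0, 0.0]
force: [-5.5, 0.1, 16.9]
finger_gap: 0.486
```

```bash
python3 - <<'E'
from h import *
s=manip.sense();print(s['t'],s['tcp_pos'],s['force'],s['ft_torque'],s['finger_gap'])
i=manip.snapshot("wrist");cv2.imwrite("pics/wrist6.png",i)
a=manip.snapshot("scene")[190:280,290:400];b=manip.snapshot("side")[180:270,265:375]
cv2.imwrite("pics/c6.png",np.hstack([cv2.resize(k,(400,327),interpolation=cv2.INTER_CUBIC) for k in(a,b)]))
E
```

```text
7.875 [0.54931249 0.09663007 0.04265886] [-5.54480166  0.14049308 16.90683888] [-0.09687051  0.66859185 -0.04096449] 0.48635198993893636
```

View pics/wrist6.png

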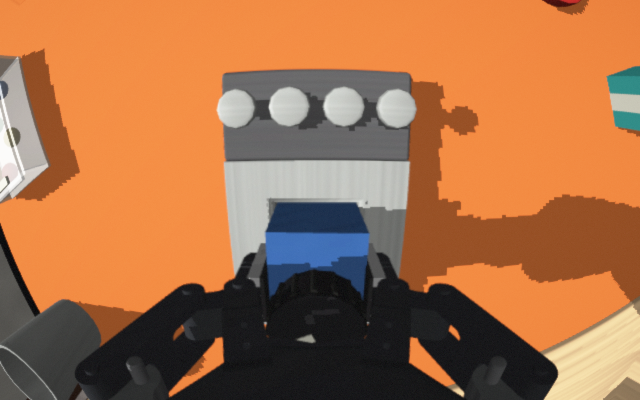

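View pics/c6.png

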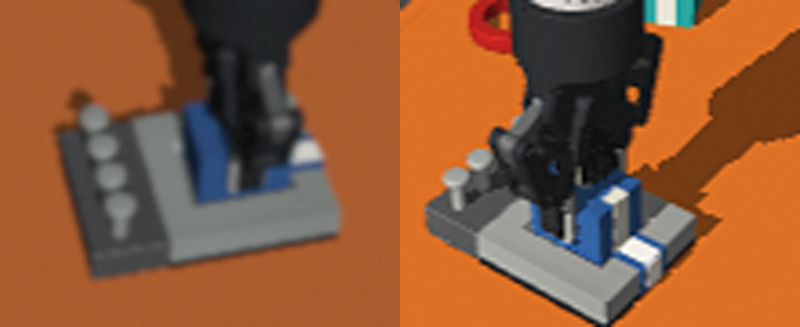

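The cartridge is fully home: the floor stops it at TCP z 0.0427 (expected 0.0427) with about 17 N push, and the side view shows the stripes in line. The knob has risen. I'll ease off, open, and rise to look at the knob.

arm_command:
  rows:
    - [[0,0,2],0,1]
    - [[0,0,0],0,0.2]
    - [[0,0,0],0,-0.4]
    - [[0,0,0],0,-0.6]
    - [[0,0,0],0,-0.6]
    - [[0,0,15],0,-0.6]
    - [[0,0,25],0,-0.6]
    - [[-10,0,30],0,-0.6]
    - [[-20,0,20],0,-0.6]
    - [[0,0,0],0,-0.6]
    - [[0,0,0],0,-0.6]

```text
t: 9.4
tcp_pos: [0.5202, 0.0966, 0.1325]
tool_rot: [0.995, -0.102, 0.001, -0.0]
force: [-0.6, -0.3, -0.1]
finger_gap: 0.803
```

```bash
cat > look.py <<'E'
from h import *
import sys
n=sys.argv[1];z=float(sys.argv[2])
s=manip.sense();print(s['t'],'q6',s['q'][5],s['tcp_pos'],s['force'].round(1),s['finger_gap'])
q=s['tool_rot'];print('yang',2*np.arctan2(q[1],q[0])-np.pi/2)
c=manip.get_calibration("wrist");i=manip.snapshot("wrist");cv2.imwrite(f"pics/w{n}.png",i)
a=grid(rect(i,c,.50,.60,.04,.15,z,.0002),.60,.15,.0002)
b=grid(rect(i,c,.50,.60,.04,.15,.060,.0005),.60,.15,.0005)
cv2.imwrite(f"pics/r{n}.png",a);cv2.imwrite(f"pics/h{n}.png",b)
E
python3 look.py 7 .091
```

```text
9.4 q6 1.7481719845349377 [0.52021054 0.09656175 0.1324759 ] [-0.6 -0.3 -0.1] 0.803155475470276
yang -1.776047099264627
```

View pics/w7.png

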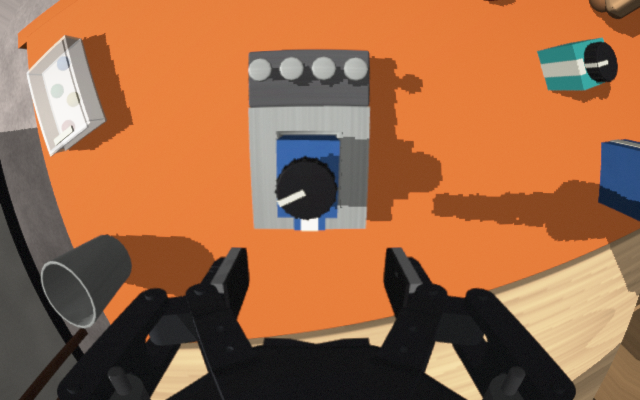

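View pics/r7.png

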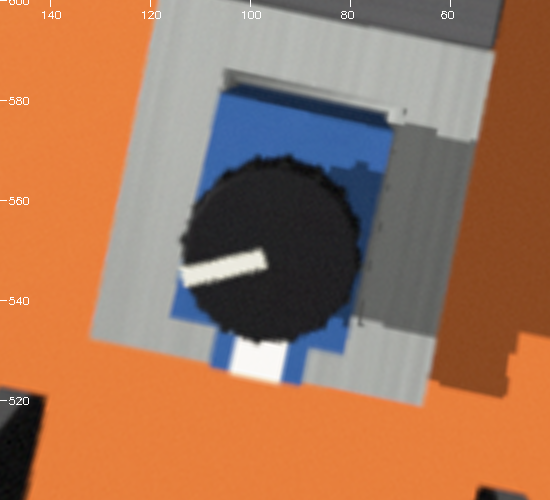

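The cartridge is seated, and the knob top is at rectified (270,249), i.e. world (0.5503, 0.096). Its white line points to (184,277), which gives bolt_turn ≈ −1.13. Gripping the knob.

arm_command:
  rows:
    - [[15,0,0],0,-0.6]
    - [[15,-0.4,-10],0,-0.6]
    - [[0,0,-20],0,-0.6]
    - [[0,0,-20],0,-0.6]
    - [[0,0,-5.5],0,-0.6]
    - [[0,0,0],0,0]
    - [[0,0,0],0,1]
    - [[0,0,0],0,1]
    - [[0,0,0],0,1]
    - [[0,0,0],0,1]
  squeeze: 30

```text
t: 10.7
tcp_pos: [0.5501, 0.0962, 0.0773]
tool_rot: [0.995, -0.102, 0.001, -0.0]
force: [1.3, 0.7, 0.0]
finger_gap: 0.412
```

```bash
python3 look.py 8 .091; python3 - <<'E'
from h import *
b=manip.snapshot("side")[180:270,265:375]
cv2.imwrite("pics/c8.png",np.hstack([cv2.resize(b,(500,409),interpolation=cv2.INTER_CUBIC)]))
E
```

```text
10.7 q6 1.748935562440877 [0.55006457 0.09622722 0.07729296] [1.3 0.7 0. ] 0.4115013245025779
yang -1.7760112978815634
```

View pics/w8.png

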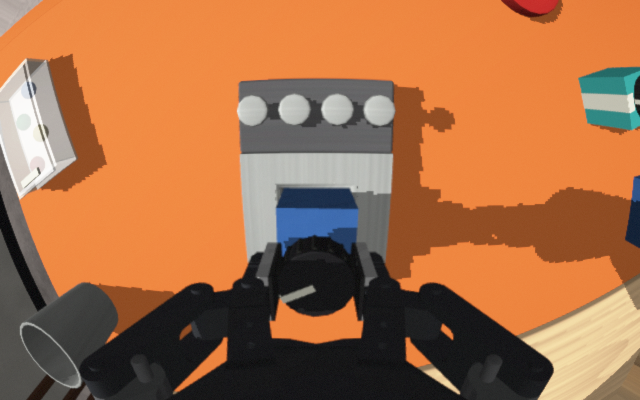

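View pics/c8.png

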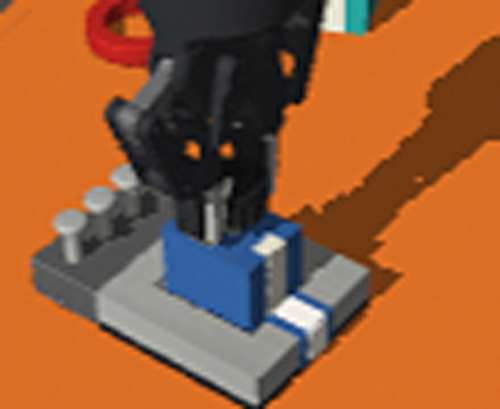

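Knob gripped (gap 0.41 ≈ 35 mm). Turning backward 1.58 rad.

arm_command:
  rows:
    - [[0,0,0],0.16,1]
    - [[0,0,0],0.16,1]
    - [[0,0,0],0.16,1]
    - [[0,0,0],0.16,1]
    - [[0,0,0],0.16,1]
    - [[0,0,0],0.16,1]
    - [[0,0,0],0.16,1]
    - [[0,0,0],0.16,1]
    - [[0,0,0],0.16,1]
    - [[0,0,0],0.14,1]
    - [[0,0,0],0,1]
    - [[0,0,0],0,1]

```text
t: 12.3
tcp_pos: [0.5483, 0.0967, 0.0765]
tool_rot: [0.774, 0.634, -0.001, -0.001]
force: [-1.1, 3.4, -0.5]
finger_gap: 0.411
```

```bash
python3 look.py 9 .091
```

```text
12.3 q6 0.1709782326552878 [0.54830989 0.09669513 0.07653658] [-1.1  3.4 -0.5] 0.411491584094489
yang -0.19823429948569893
```

View pics/w9.png

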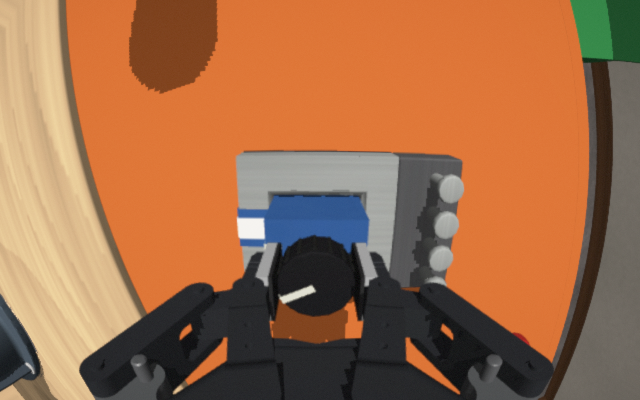

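The white line kept its place between the pads, so there was no slip: it turned 1.578 rad and bolt_turn is now ≈ +0.45. Opening the fingers lets it drop.

arm_command:
  rows:
    - [[0,0,0],0,0]
    - [[0,0,0],0,-0.4]
    - [[0,0,0],0,-0.6]
    - [[0,0,0],0,-0.6]
    - [[0,0,15],0,-0.6]
    - [[0,0,25],0,-0.6]
    - [[0,-20,15],0,-0.6]
    - [[0,0,0],0,-0.6]
    - [[0,0,0],0,-0.6]

```text
t: 13.48
tcp_pos: [0.549, 0.0757, 0.1316]
tool_rot: [0.773, 0.634, -0.0, -0.0]
force: [-1.1, -1.1, -0.6]
finger_gap: 0.797
```

```bash
python3 look.py 10 .086; python3 - <<'E'
from h import *
b=manip.snapshot("side")[190:270,270:370]
cv2.imwrite("pics/c10.png",np.hstack([cv2.resize(b,(500,400),interpolation=cv2.INTER_CUBIC)]))
E
```

```text
13.475 q6 0.1323386059562124 [0.54901657 0.07567434 0.13157673] [-1.1 -1.1 -0.6] 0.7971313229124376
yang -0.19720927419708945
```

View pics/r10.png

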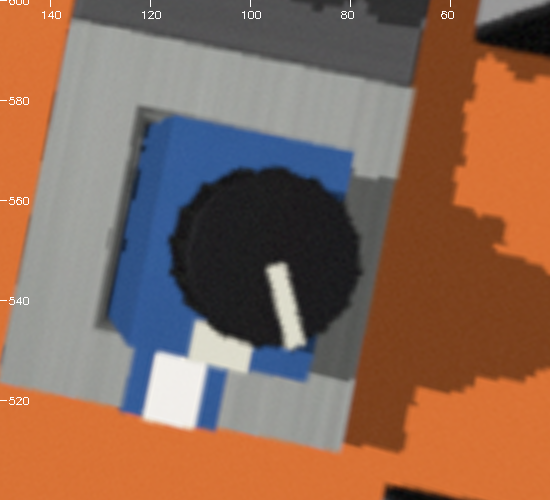

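View pics/c10.png

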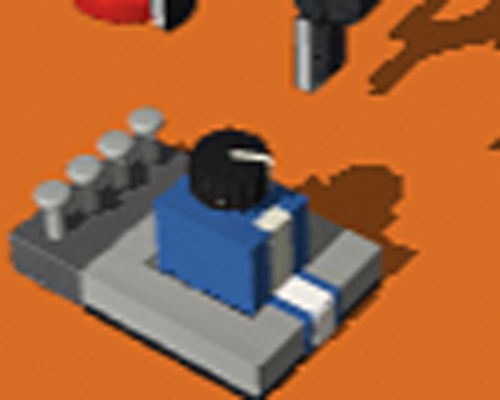

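The line now points to (294,348) in the rectified view, so bolt_turn ≈ +0.42. To check the drop, I'll overlay the predicted knob for both heights in the side view and the wrist view.

```bash
cat > ov.py <<'E'
from h import *
import sys
n=sys.argv[1]; hs=[float(k) for k in sys.argv[2:]]
cen=np.array([.5497,.0962]);yaw=-.205
ex=np.array([np.cos(yaw),np.sin(yaw)]);ey=np.array([-ex[1],ex[0]])
def P(x,y,z): return np.r_[cen+x*ex+y*ey,z]
out=[]
for cam,(u0,v0,w) in {"side":(285,205,70),"wrist":None or (0,0,0)}.items():
    c=manip.get_calibration(cam);i=manip.snapshot(cam);fish=cam=="wrist"
    if fish:
        u,v=proj(c,P(0,0,.08),True);w=110;u0,v0=int(u-w/2),int(v-w/2)
        u0=max(0,min(640-w,u0));v0=max(0,min(400-w,v0))
    k=400//w if w<400 else 1
    k=400/w
    for h in hs:
        m=cv2.resize(i[v0:v0+w,u0:u0+w],(400,400),interpolation=cv2.INTER_CUBIC)
        def px(X):
            a,b=proj(c,X,fish);return [int((a-u0+.5)*k),int((b-v0+.5)*k)]
        for z in(.060+h,.078+h):
            cv2.polylines(m,[np.array([px(P(.018*np.cos(t),.018*np.sin(t),z)) for t in np.linspace(0,2*np.pi,60)])],False,(0,255,255),1)
        cv2.polylines(m,[np.array([px(P(a,b,.06)) for a,b in((.027,.021),(.027,-.021),(-.027,-.021),(-.027,.021))])],True,(0,255,0),1)
        cv2.putText(m,f"{cam} {h}",(5,15),0,.5,(255,255,255),1)
        out.append(m)
a=np.hstack(out[:2]);b=np.hstack(out[2:])
cv2.imwrite(f"pics/ov{n}s.png",a);cv2.imwrite(f"pics/ov{n}w.png",b)
E
python3 ov.py 10 .008 .013
```

```text
(no output)
```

View pics/ov10s.png

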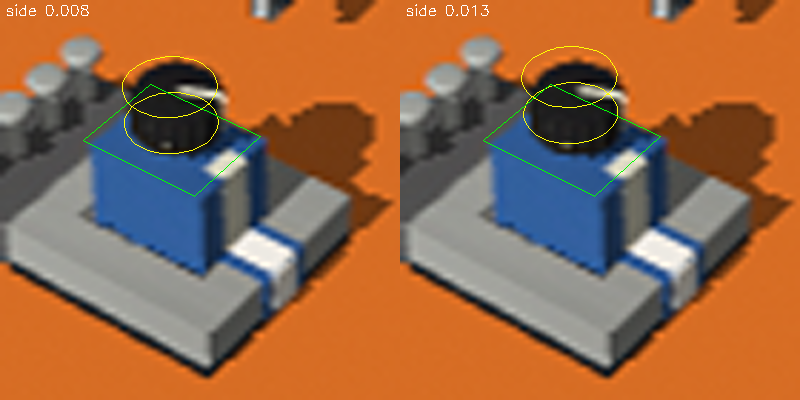

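View pics/ov10w.png

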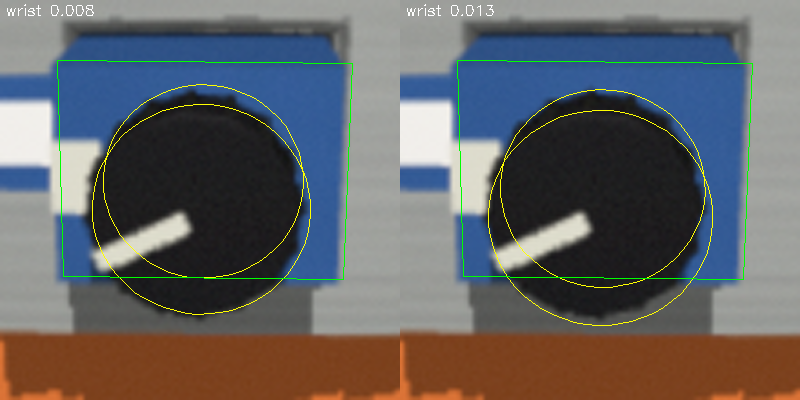

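The bolt has dropped: the 0.008 outline fits in both views, given the small common offset of the housing in the side view, while the 0.013 outline lies clearly too high. I'll rewind the open hand counter-clockwise for a long forward stroke.

arm_command:
  rows:
    - [[0,10,0],0.17,-0.6]
    - [[0,10.5,0],0.17,-0.6]
    - [[0,0,0],0.17,-0.6]
    - [[0,0,0],0.17,-0.6]
    - [[0,0,0],0.17,-0.6]
    - [[0,0,0],0.17,-0.6]
    - [[0,0,0],0.17,-0.6]
    - [[0,0,0],0.17,-0.6]
    - [[0,0,0],0.17,-0.6]
    - [[0,0,0],0.17,-0.6]
    - [[0,0,0],0.17,-0.6]
    - [[0,0,0],0.17,-0.6]

```text
t: 15.18
tcp_pos: [0.5491, 0.097, 0.1312]
tool_rot: [-0.139, 0.99, 0.0, -0.001]
force: [0.9, -0.1, -0.8]
finger_gap: 0.799
```

arm_command:
  rows:
    - [[0,0,0],0.17,-0.6]
    - [[0,0,0],0.17,-0.6]
    - [[0,0,-10],0.17,-0.6]
    - [[0,0,-20],0,-0.6]
    - [[0,0,0],0,-0.6]
    - [[0,0,0],0,-0.6]

```text
t: 15.92
tcp_pos: [0.5495, 0.0968, 0.1019]
tool_rot: [-0.382, 0.924, 0.0, -0.0]
force: [-0.3, -0.9, -1.9]
finger_gap: 0.801
```

```bash
python3 look.py 11 .086
```

```text
15.925 q6 -2.3800607792068456 [0.54951101 0.09684673 0.10185026] [-0.3 -0.9 -1.9] 0.8008032198663464
yang 2.354241539123338
```

View pics/w11.png

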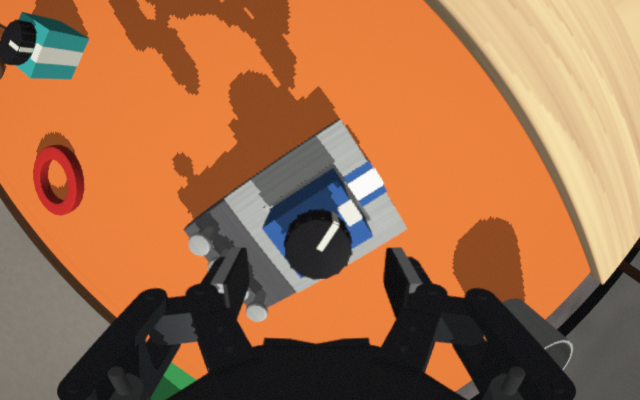

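View pics/r11.png

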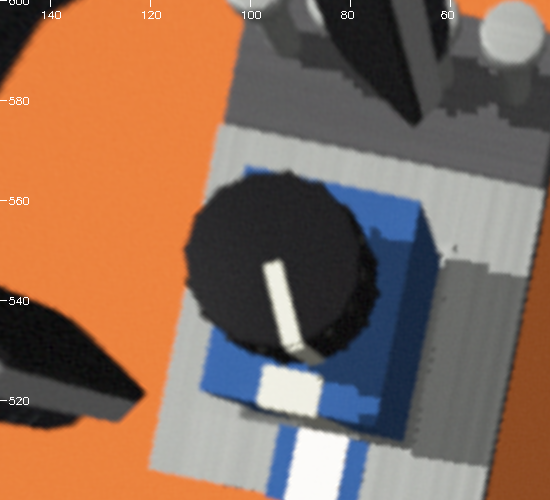

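Line at (272,262)→(296,350): bolt_turn ≈ +0.45. The fingertips are clear of the pistons in height. Descending to grip and starting the forward stroke.

arm_command:
  rows:
    - [[-0.8,-1,-15],0,-0.6]
    - [[0,0,-8],0,-0.6]
    - [[0,0,0],0,-0.6]
    - [[0,0,0],0,0]
    - [[0,0,0],0,1]
    - [[0,0,0],0,1]
    - [[0,0,0],0,1]
    - [[0,0,0],0,1]

```text
t: 16.98
tcp_pos: [0.5487, 0.0957, 0.0791]
tool_rot: [-0.382, 0.924, -0.0, 0.0]
force: [-1.3, 1.2, 3.2]
finger_gap: 0.405
```

```bash
python3 look.py 12 .086
```

```text
16.975 q6 -2.382008835159224 [0.54866437 0.09573799 0.07910668] [-1.3  1.2  3.2] 0.40517252831539813
yang 2.3540412637193553
```

View pics/w12.png

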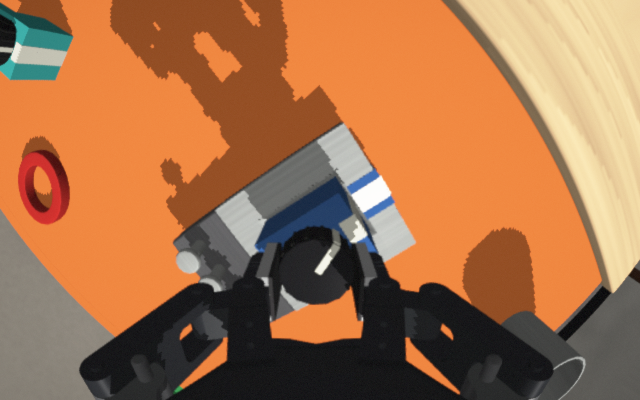

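Gripped. First part of the forward stroke, 1.6 rad, lowering with the thread.

arm_command:
  rows:
    - [[0,0,0],-0.16,1]
    - [[0,0,0],-0.16,1]
    - [[0,0,0],-0.16,1]
    - [[0,0,-0.15],-0.16,1]
    - [[0,0,-0.15],-0.16,1]
    - [[0,0,-0.15],-0.16,1]
    - [[0,0,-0.15],-0.16,1]
    - [[0,0,-0.15],-0.16,1]
    - [[0,0,-0.15],-0.16,1]
    - [[0,0,-0.15],-0.16,1]
    - [[0,0,0],0,1]

```text
t: 18.4
tcp_pos: [0.5484, 0.0956, 0.0777]
tool_rot: [0.396, 0.918, -0.0, -0.0]
force: [-1.3, 0.9, 3.3]
finger_gap: 0.404
```

```bash
python3 look.py 13 .086
```

```text
18.4 q6 -0.7837946113777849 [0.54843423 0.09562641 0.07769826] [-1.3  0.9  3.3] 0.4035838896907679
yang 0.7558167287551729
```

View pics/w13.png

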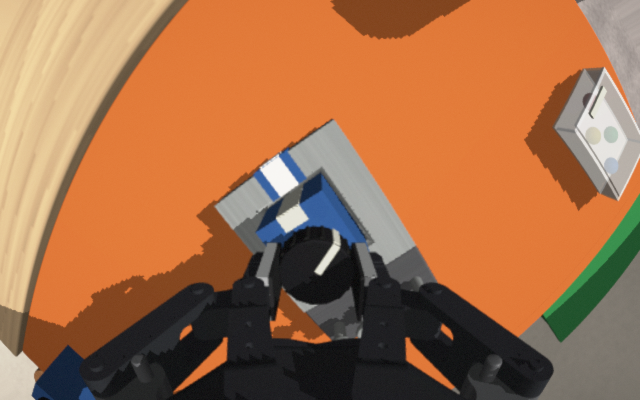

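There's no slip: the line is still at (328,255) between the pads and the forces are small. Continuing forward.

arm_command:
  rows:
    - [[0,0,-0.15],-0.16,1]
    - [[0,0,-0.15],-0.16,1]
    - [[0,0,-0.15],-0.16,1]
    - [[0,0,-0.15],-0.16,1]
    - [[0,0,-0.15],-0.16,1]
    - [[0,0,-0.15],-0.16,1]
    - [[0,0,-0.15],-0.16,1]
    - [[0,0,-0.15],-0.16,1]
    - [[0,0,-0.15],-0.16,1]
    - [[0,0,-0.15],-0.16,1]
    - [[0,0,0],0,1]

```text
t: 19.82
tcp_pos: [0.5481, 0.0963, 0.0762]
tool_rot: [0.935, 0.356, -0.0, -0.001]
force: [-0.8, 3.3, 2.2]
finger_gap: 0.409
```

arm_command:
  rows:
    - [[0,0,-0.15],-0.16,1]
    - [[0,0,-0.15],-0.16,1]
    - [[0,0,-0.15],-0.16,1]
    - [[0,0,-0.15],-0.16,1]
    - [[0,0,-0.15],-0.16,1]
    - [[0,0,-0.15],-0.16,1]
    - [[0,0,-0.15],-0.16,1]
    - [[0,0,-0.15],-0.16,1]
    - [[0,0,-0.15],-0.16,1]
    - [[0,0,-0.15],-0.16,1]
    - [[0,0,0],0,1]

```text
t: 21.2
tcp_pos: [0.5493, 0.0959, 0.0747]
tool_rot: [0.907, -0.422, 0.001, -0.001]
force: [0.5, 2.5, -0.5]
finger_gap: 0.405
```

```bash
python3 look.py 14 .086
```

```text
21.2 q6 2.413058593744233 [0.54930557 0.09588361 0.07469176] [ 0.5  2.5 -0.5] 0.4046405100189168
yang -2.441326933643971
```

View pics/w14.png

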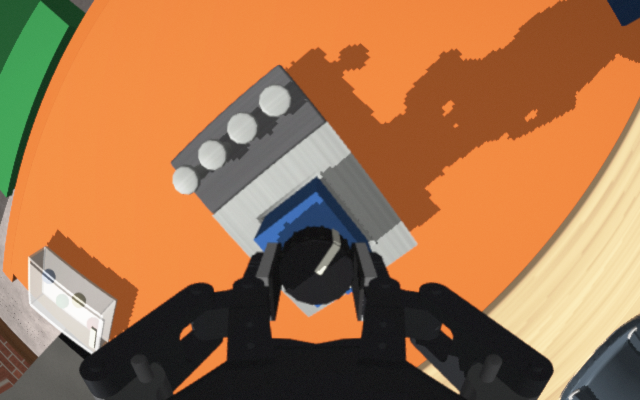

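Still no slip: the tool has turned 4.795 rad, so bolt_turn ≈ −4.35. I'll open, rise, rewind 2.1 rad and re-measure the line.

arm_command:
  rows:
    - [[0,0,0],0,0]
    - [[0,0,0],0,-0.5]
    - [[0,0,0],0,-0.6]
    - [[0,0,15],0,-0.6]
    - [[0,0,25],0.17,-0.6]
    - [[0,0,10],0.17,-0.6]
    - [[0,0,0],0.17,-0.6]
    - [[0,0,0],0.17,-0.6]
    - [[0,0,0],0.17,-0.6]
    - [[0,0,0],0.17,-0.6]

```text
t: 22.5
tcp_pos: [0.5489, 0.0956, 0.1259]
tool_rot: [0.997, 0.075, 0.001, 0.0]
force: [0.7, -0.6, -0.2]
finger_gap: 0.8
```

arm_command:
  rows:
    - [[0,0,0],0.17,-0.6]
    - [[0,0,0],0.17,-0.6]
    - [[0,0,0],0.17,-0.6]
    - [[0,0,0],0.17,-0.6]
    - [[0,0,0],0.17,-0.6]
    - [[0,0,0],0.17,-0.6]
    - [[0,0,0],0,-0.6]
    - [[0,0,0],0,-0.6]

```text
t: 23.5
tcp_pos: [0.5488, 0.0957, 0.1253]
tool_rot: [0.836, 0.549, 0.0, 0.0]
force: [0.1, 1.0, 0.3]
finger_gap: 0.8
```

```bash
python3 look.py 15 .082; python3 ov.py 15 .004 .008
```

```text
23.5 q6 0.3802770225164213 [0.5487865  0.09565043 0.12532389] [0.1 1.  0.3] 0.8000407609642294
yang -0.4082639426906316
```

View pics/r15.png

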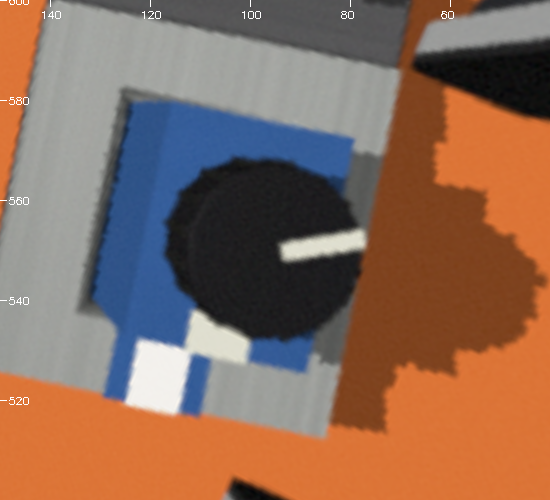

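View pics/ov15w.png

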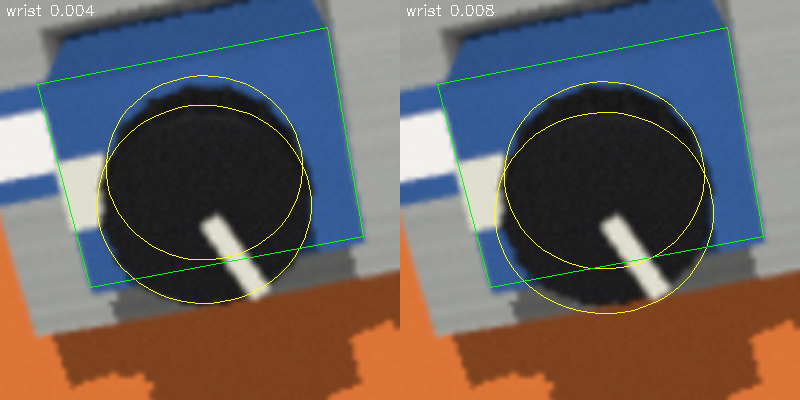

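View pics/ov15s.png

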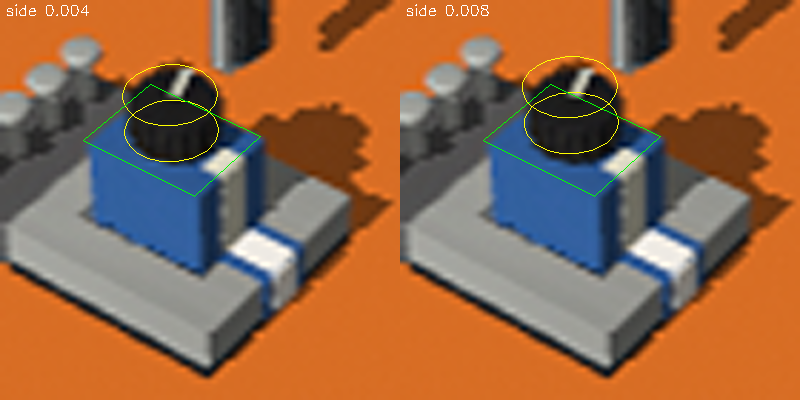

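The line at (282,255)→(365,238) gives bolt_turn ≈ −4.31, and the height fits 0.004, so it is threading properly. Regripping for the last 1.95 rad.

arm_command:
  rows:
    - [[0,0,-20],0,-0.6]
    - [[0,0,-20],0,-0.6]
    - [[0,0,-9],0,-0.6]
    - [[0,0,0],0,-0.6]
    - [[0,0,0],0,0]
    - [[0,0,0],0,1]
    - [[0,0,0],0,1]
    - [[0,0,0],0,1]
    - [[0,0,0],0,1]

```text
t: 24.78
tcp_pos: [0.549, 0.0957, 0.0764]
tool_rot: [0.835, 0.55, 0.0, 0.0]
force: [-1.3, 0.5, 6.6]
finger_gap: 0.406
```

arm_command:
  rows:
    - [[0,0,-0.15],-0.16,1]
    - [[0,0,-0.15],-0.16,1]
    - [[0,0,-0.15],-0.16,1]
    - [[0,0,-0.15],-0.16,1]
    - [[0,0,-0.15],-0.16,1]
    - [[0,0,-0.15],-0.16,1]
    - [[0,0,0],0,1]

```text
t: 25.65
tcp_pos: [0.549, 0.0956, 0.0754]
tool_rot: [0.995, 0.102, 0.001, 0.0]
force: [-0.5, 0.3, 5.2]
finger_gap: 0.41
```

```bash
python3 look.py 16 .082
```

```text
25.65 q6 1.339063940960715 [0.54900419 0.09563783 0.07541228] [-0.5  0.3  5.2] 0.40998062464254337
yang -1.3670618385705091
```

View pics/w16.png

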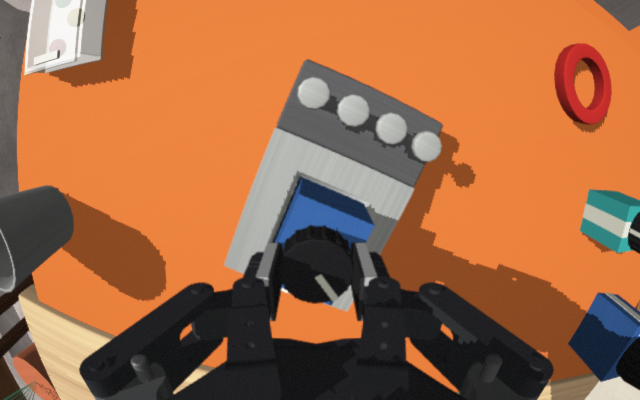

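arm_command:
  rows:
    - [[0,0,-0.15],-0.16,1]
    - [[0,0,-0.15],-0.16,1]
    - [[0,0,-0.15],-0.16,1]
    - [[0,0,-0.15],-0.16,1]
    - [[0,0,-0.15],-0.16,1]
    - [[0,0,-0.15],-0.16,1]
    - [[0,0,0],-0.02,1]
    - [[0,0,0],0,1]
    - [[0,0,0],0,1]
    - [[0,0,0],0,1]

```text
t: 26.95
tcp_pos: [0.5489, 0.0957, 0.0745]
tool_rot: [0.926, -0.378, 0.0, -0.0]
force: [-0.9, 0.4, 6.0]
finger_gap: 0.407
```

```bash
python3 look.py 17 .080; python3 ov.py 17 .002 .006
```

```text
26.95 q6 2.3181107919390955 [0.54893154 0.09566114 0.07447813] [-0.9  0.4  6. ] 0.40690702984460264
yang -2.3461490504761606
```

View pics/w17.png

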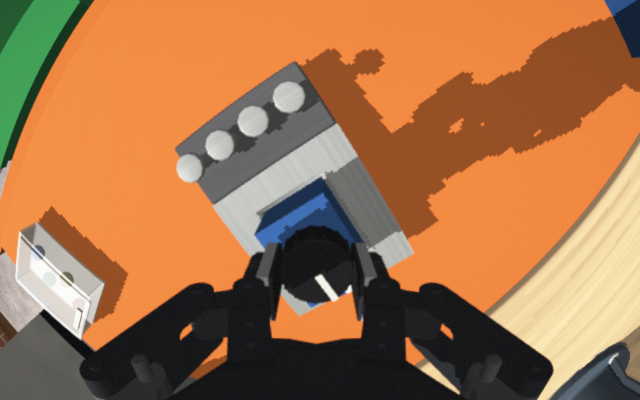

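View pics/r17.png

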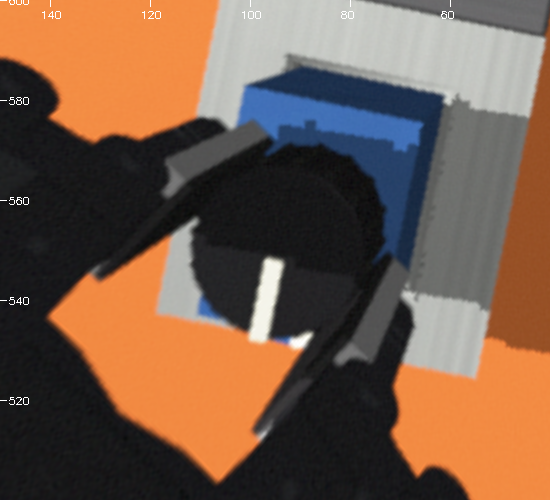

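View pics/ov17w.png

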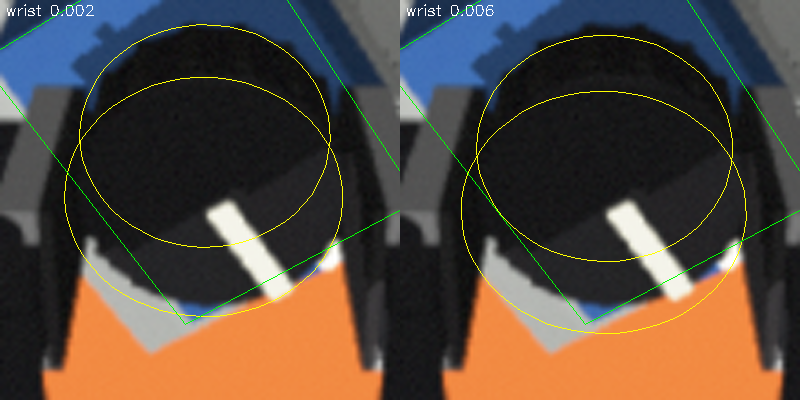

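View pics/ov17s.png

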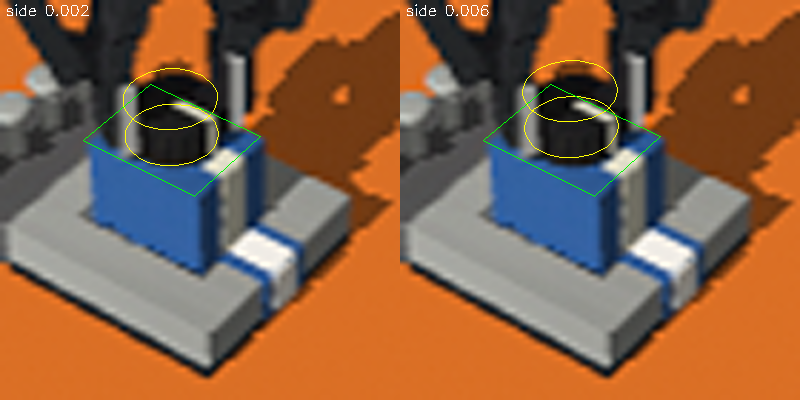

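The final line points along the stripe (rectified (272,262)→(258,340)), so bolt_turn ≈ −6.26. The height is about 2–4 mm and the knob is gripped. Handing in.

```bash
python3 -c "
from station import manip
print(manip.sense()['qd'].round(3)); print(manip.sign_off())"
```

```text
[-0.    -0.001 -0.001  0.001  0.     0.   ]
the job is handed in; nothing more can be done
None
```

I plugged the smaller blue cartridge fully home, stripe to stripe, and started its bolt one turn. I handed in at about 27 s, still gripping the knob; the hand-in gave no verdict.

- **Seating:** The socket floor stopped the cartridge at TCP z 0.0427, the height I had worked out beforehand. In the side view the stripes lined up.
- **Backward turn:** I turned the bolt back 1.58 rad, to about +0.44 rad, and opened the fingers. It dropped, and the outline for about 8 mm fitted both camera views.
- **Forward turn:** I turned it forward in two gripped strokes of 4.8 and 1.94 rad with no visible slip.
- **Last checks:** bolt_turn read about −6.26 rad, against an ideal of −6.28. The knob stood roughly 2–4 mm above the housing; that is the least certain number, but it is inside the allowed 0.5–5.5 mm. The fingers were closed on the knob at 30 N and the arm was still.

No check failed. The readings of the bolt's angle differed by no more than about 0.05 rad. I touched none of the bystanders, but I did not re-measure their positions at the end.

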